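# Seat the tapered post blank in the rocking cup and check that it rocks free

### The arm

A 6-joint arm with a two-finger parallel gripper is mounted at the origin on the work surface. World frame = base frame: x ahead of the robot, y to its left, z up, the work surface at z = 0. Lengths are in mm, angles in degrees, forces in N, time in s.
With the tool pointing down it reaches from about 275 to 875 mm from the base axis. Payload 12.5 kg.
Tool frame: the origin (TCP) lies on the centre line of the jaws, within the pads' length; the fingertips stand 11 mm ahead of it and the grasp point (between the pads) lies 8 mm behind it (manip.tcp_to_tips is the distance from the TCP to the fingertips, in mm); z points along the fingers, y is the direction in which the jaws open and shut (so a half turn about z gives the same grasp; the last joint's range is limited). The gripper opens to 85 mm and grips with 20 to 120 N. Pads are 22 mm wide; open, the fingers measure 114 mm over their backs; the gripper's body (76 mm by 85 mm) begins 54 mm behind the grasp point. The pads swing forward as they close: fully open they stand 13 mm farther back than shut.
Start: joints at [-74.863, 20.094, 94.641, -0, 65.266, -4.847], TCP at [187.992, -516.859, 242.29] pointing down, gripper open.
Joint ranges: [-157.81, 157.81], [-45, 120.19], [0.68, 151.7], [-89.99, 269.99], [4.06, 180], [-164.3, 164.3]. Speed limits (degrees/s): [127.2, 127.2, 159.86, 180, 180, 180].

### API

Orientations are given as a 3x3 rotation matrix whose columns are the frame's x, y, z axes.
In Python, from cell import read_state, cams, manip gives the robot as it stands.
- The arm moves only by the tool carry_out, never from a script. Its argument "moves" is text: rows parted by semicolons, each of 7 numbers parted by spaces: the finger opening in mm, from 0 to 85.4, then the shift along the tool's x, y, z in units of 30 mm (1.0 is 30 mm), then the turn, a rotation vector about the tool's x, y, z in units of 6 degrees (1.0 is 6 degrees). In form: claw dx dy dz rx ry rz; .... A call has 1 to 20 rows; each row is the pose to reach, as a shift and turn from the pose commanded when the call began, along the tool's axes at that moment; what a row does not reach only later rows make up. A row lasts 1/10 s, in which the tool goes at most 50 mm and 8.59 degrees, less where a joint would pass 70% of its speed; a pose out of reach is approached as far as the arm can. A call with a gripper value outside its range is refused whole. The fingers move at their own pace and stop on an object; "squeeze" is the grip in N (left out, the last holds). Time passes only in rows, so rows that repeat a pose let the fingers close. It gives the time, the measured TCP pose, the force and the opening at its end, in the units of the state.
- read_state(): the state, without advancing time (a new reading comes with each control period).
- cams.camera(name): name is "scene" or "top"; returns (picture, depth): 400x640x3 uint8, blue, green, red; 400x640 float32, mm along the optical axis (not along the pixel's ray), 0 where there is no reading.
- cams.camera_info(name): a dict with "camera_matrix" (3x3 intrinsics, pixels), "k1" (the pictures are not rectified: a ray, as slopes to the right and down, at radius r is drawn at 1 + k1 r^2 times it, then the intrinsics apply), "eye" and "orientation" of the camera in the world. Camera axes: x right, y down, z forward; pixel columns grow to the right and rows downward; lengths in mm; the calibration is good to about 2 mm. A picture is of the moment at which its call begins. camera_info takes no time and is no camera call.
- manip.close_job(): hands the job in, once; it reports no verdict.
The state is a dict: "time": time; "qpos": joint angles; "dq": joint speeds; "effort": joint torques, N m; "tool_pos": TCP position; "tool_rot": TCP orientation; "contact_force": force on the tool from outside, world axes, zero at the start; "torque": the same for the moment, N m; "gripper_width": finger opening in mm.
Only numpy, scipy, OpenCV 4.12 (cv2) and the standard library are available. Lean on these libraries where they do the work, as an engineer would, in place of code of your own. Each camera call takes 0.05 s, during which the arm holds its last target.

### The job

Take the steel post blank with the brass collar from the white block and set it, without dropping it, fully home in the matching brass cup on the black fixture plate. With the blank seated, rock it and the cup over about 10 degrees to one side, see that it swings back upright, and let go. Leave the blank with the blue collar standing in its hole.

Things in the scene. Friction and masses are not known exactly. Their poses are not given: they have to be found in the camera images.
- taper_head (a point): Blank to use: steel, BRASS collar and brass disc on top, 90 mm tall, 350 g. From below: 36 mm cone (22 mm wide at the tip, 46 at the top), collar 48 mm wide, 4 thick, round grip head 30 mm wide, 50 tall. Starts tip down in a 36 mm square hole of a white block (70x180x26 mm), collar top 45 mm above the bench. Point: in the head, on the axis, 22 mm below the top, 28 above the collar, 68 above the tip; z up the axis.
- straight_head (a point): The wrong blank: same head, but a BLUE collar and blue disc on top, and a straight foot 32 mm wide instead of a cone. It stands in the block's other hole, 100 mm away. This point is in its head, 22 mm below its top; z up its axis.
- cup_mouth (a point): Mouth centre of the brass taper cup, 53 mm above the bench; bore 42 mm wide here, 20 at its floor 33 mm down. z: cup axis, up; y: along its hinge; x: the way it rocks. Cone home: its tip is 29 mm below the mouth, taper_head 39 mm above it on the axis. The cup hangs between two black uprights (tops 46 mm high, 74 mm apart along y) on a fixed black plate 130x130x10 mm.
- rocker (a joint): Tilt of the cup on its level hinge, rad: 0 upright, plus tips the mouth towards cup_mouth's +x; stops at +-0.26. The hinge axis is 17 mm below the mouth. A spring of 1.2 N m/rad rights it: some 4 N sideways on the seated blank's head tips it 10 degrees.
Mind the look-alikes: they are no part of the job. Leave any green look-alike of the part that bears taper_head alone.

How it is judged:
By the outcome, as a careful person would: the job done as asked, in the order asked, and still so for the second after the job is handed in, with the robot touching nothing.
It also fails if it takes over 42 s, if anything falls off the work surface, if the arm or the gripper's body presses on something with over 40 N, if the wrist force passes 120 N, or if a joint passes its speed limit or range.

## Working session

There is one attempt and no reset: what is moved stays moved. The work goes in short steps, Python scripts to look and compute and a tool call to move; the robot and the scene stay as the last step left them, time stands still between calls to the robot, and variables do not carry over. Pictures are saved under pics/ and viewed, and the job is handed in when it is done.

Besides the shell and the picture viewer there is one more tool, called after "Emit:" in YAML: its name, and indented under it one key for each argument. carry_out: Moves the arm, as the interface text tells. Its arguments: {"type":"object","properties":{"moves":{"type":"string"},"squeeze":{"type":"number"}},"required":["moves"]}

```bash
ls; mkdir -p pics; cat > h.py <<'E'
import numpy as np, cv2
from cell import read_state, cams, manip
def snap(n,tag):
    p,d=cams.camera(n); cv2.imwrite(f'pics/{tag}.png',p); np.savez(f'pics/{tag}.npz',p=p,d=d); return p,d
def ray(n,u,v):
    i=cams.camera_info(n);K=np.array(i['camera_matrix']);
    a=np.array([(u-K[0,2])/K[0,0],(v-K[1,2])/K[1,1]]);b=a.copy()
    for _ in range(20): b=a/(1+i['k1']*(b@b))
    return np.array(i['eye']),np.array(i['orientation'])@np.array([b[0],b[1],1.])
def at_z(n,u,v,z):
    e,r=ray(n,u,v); return e+r*(z-e[2])/r[2]
def at_d(n,u,v,d):
    e,r=ray(n,u,v); return e+r*d
def proj(n,P):
    i=cams.camera_info(n);K=np.array(i['camera_matrix']);c=np.array(i['orientation']).T@(np.array(P,float)-np.array(i['eye']))
    s=c[:2]/c[2];s=s*(1+i['k1']*(s@s));return K[0,0]*s[0]+K[0,2],K[1,1]*s[1]+K[1,2]
E
python3 - <<'E'
from h import *
np.set_printoptions(precision=3,suppress=True)
for n in ('scene','top'): snap(n,n+'0'); print(cams.camera_info(n))
print(read_state())
E
```

```text
pics
{'camera_matrix': array([[366.485,   0.   , 314.365],
       [  0.   , 366.485, 201.327],
       [  0.   ,   0.   ,   1.   ]]), 'k1': -0.05775063330094597, 'eye': array([1072.147,  -75.459,  592.838]), 'orientation': array([[ 0.013,  0.65 , -0.76 ],
       [ 1.   , -0.006,  0.013],
       [ 0.004, -0.76 , -0.65 ]])}
{'camera_matrix': array([[479.033,   0.   , 319.841],
       [  0.   , 479.033, 207.253],
       [  0.   ,   0.   ,   1.   ]]), 'k1': -0.01914631199496863, 'eye': array([426.875, -73.05 , 985.202]), 'orientation': array([[-0.007, -0.996,  0.085],
       [-1.   ,  0.009,  0.025],
       [-0.026, -0.085, -0.996]])}
{'time': 0.1, 'qpos': array([-74.865,  20.119,  94.674,   0.002,  65.265,  -4.847]), 'dq': array([ 0.068, -0.001, -0.089, -0.074,  0.088, -0.033]), 'effort': array([  0.   , -50.684, -29.187,  -0.   ,   0.003,  -0.   ]), 'tool_pos': array([ 187.907, -516.597,  241.824]), 'tool_rot': array([[ 0.94 ,  0.342, -0.   ],
       [ 0.342, -0.94 ,  0.001],
       [ 0.   , -0.001, -1.   ]]), 'contact_force': array([-0.239,  0.182,  0.084]), 'torque': array([ 0.029, -0.007,  0.006]), 'gripper_width': 85.55055372480582}
```

View pics/scene0.png

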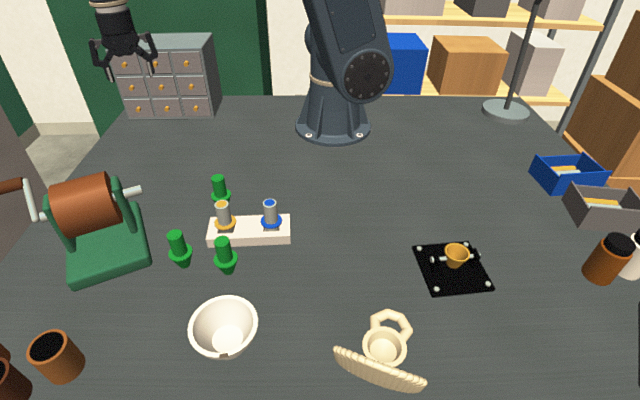

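View pics/top0.png

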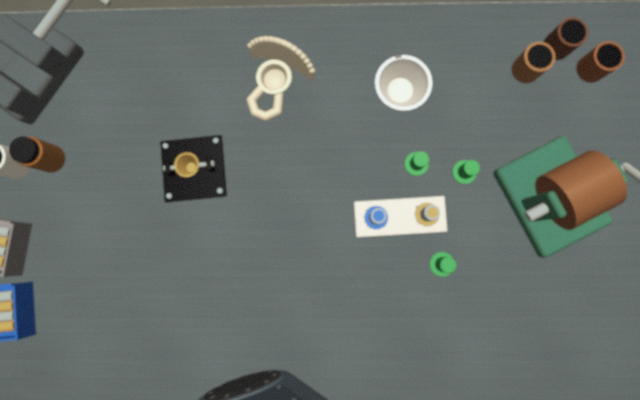

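The brass-collared blank is at scene (222,212) and top (428,213), with three green look-alikes around it. The cup is at scene (457,257) and top (187,165). I'll enlarge both.

```bash
python3 - <<'E'
import cv2,numpy as np
t=cv2.imread('pics/top0.png');s=cv2.imread('pics/scene0.png')
def c(im,x,y,w,h,f,n): cv2.imwrite(f'pics/{n}.png',cv2.resize(im[y:y+h,x:x+w],None,fx=f,fy=f,interpolation=cv2.INTER_CUBIC))
c(t,340,140,150,110,5,'c1');c(t,150,120,90,90,6,'c2');c(s,160,165,150,110,5,'c3');c(s,405,225,100,80,7,'c4')
E
```

```text
(no output)
```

View pics/c1.png

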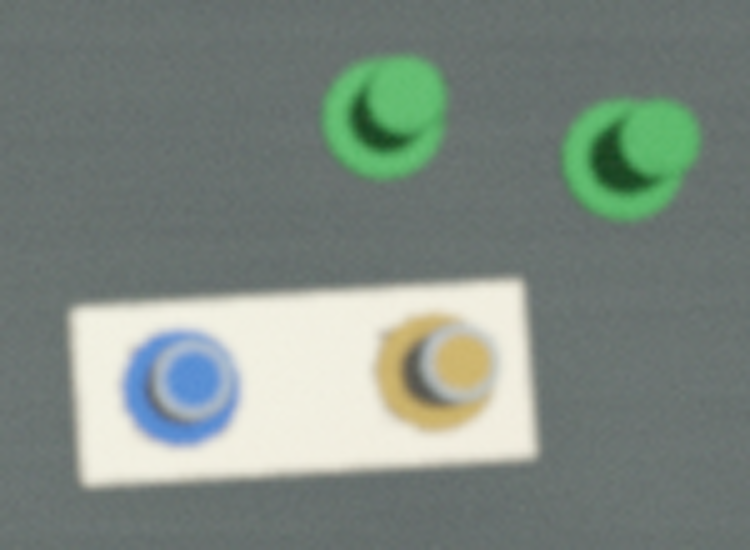

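View pics/c2.png

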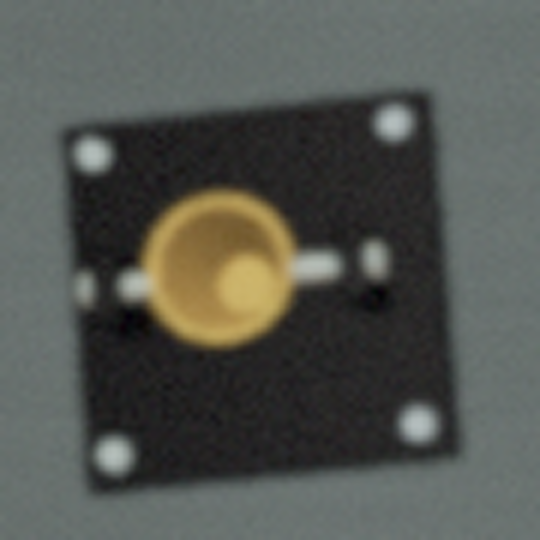

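View pics/c3.png

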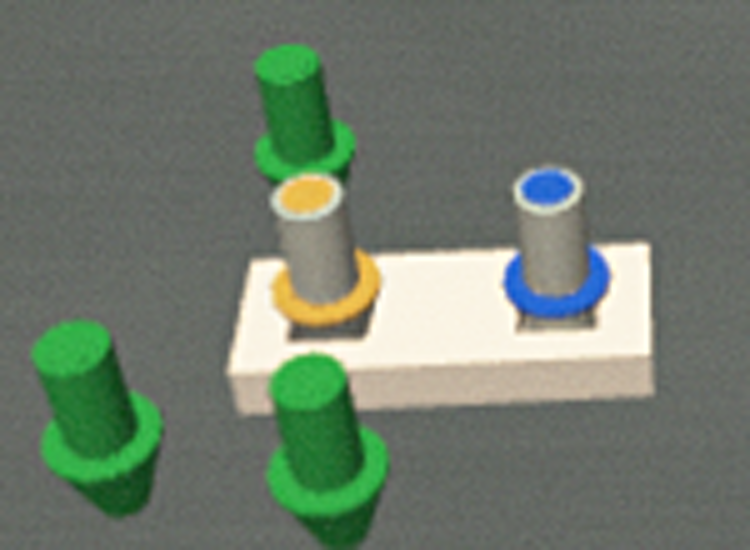

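View pics/c4.png

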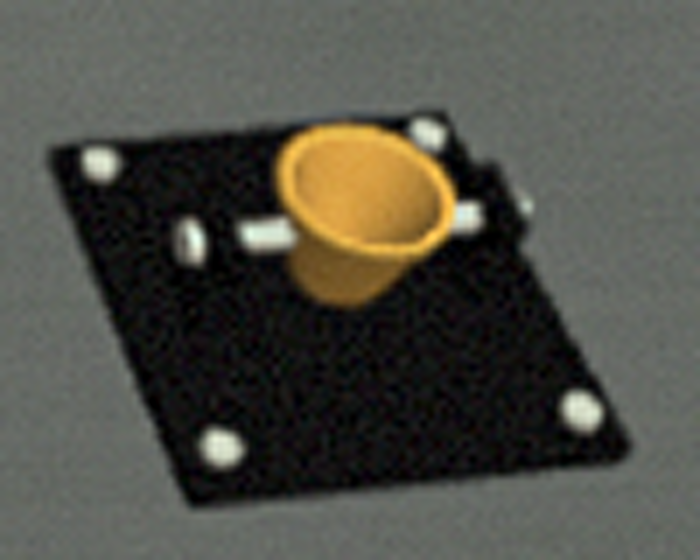

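```bash
python3 - <<'E'
from h import *
np.set_printoptions(precision=1,suppress=True)
def q(n,x,y,f,x0,y0,z,l): print(l,n,at_z(n,(x+.5)/f-.5+x0,(y+.5)/f-.5+y0,z))
q('top',462,361,5,340,140,95,'disc');q('top',435,372,5,340,140,45,'collar')
q('scene',308,197,5,160,165,95,'disc');q('scene',327,286,5,160,165,45,'collar')
q('top',194,377,5,340,140,95,'blue');q('scene',548,188,5,160,165,95,'blue')
q('top',219,268,6,150,120,53,'cup');q('scene',367,190,7,405,225,53,'cup')
for p in((65,130),(430,92),(462,457),(95,492)): q('top',*p,6,150,120,10,'plate')
for p in((92,157),(394,122),(419,425),(114,455)): q('top',*p,6,150,120,11,'screws')
for p in((50,150),(443,112),(630,450),(190,505)): q('scene',*p,7,405,225,10,'plate')
for p in((413,102),(657,141),(442,263),(383,58)):pass
for p in((407,95),(661,138)): q('top',*p,5,340,140,90,'green')
for p in((287,66),(75,345),(309,381)): q('scene',*p,5,160,165,86,'green')
for p in((70,308),(522,279),(538,458),(82,487)): q('top',*p,5,340,140,26,'block')
E
```

```text
disc top [ 492.3 -258.8   95. ]
collar top [ 491.7 -258.6   45. ]
disc scene [ 496.3 -259.5   95. ]
collar scene [ 497.5 -259.2   45. ]
blue top [ 487.2 -159.5   95. ]
blue scene [ 491.5 -160.1   95. ]
cup top [594.3 215.5  53. ]
cup scene [596.  214.5  53. ]
plate top [651.4 283.9  10. ]
plate top [663.  155.9  10. ]
plate top [535.4 143.3  10. ]
plate top [524.5 270.6  10. ]
screws top [641.5 273.8  11. ]
screws top [652.4 168.1  11. ]
screws top [546.5 158.1  11. ]
screws top [537.2 263.9  11. ]
plate scene [540.1 143.6  10. ]
plate scene [526.1 272.   10. ]
plate scene [655.2 282.8  10. ]
plate scene [670.1 154.4  10. ]
green top [ 593.3 -241.9   90. ]
green top [ 576.  -336.6   90. ]
green scene [ 393.3 -289.3   86. ]
green scene [ 573.  -338.4   86. ]
green scene [ 592.6 -243.4   86. ]
block top [ 520.1 -117.    26. ]
block top [ 530.1 -298.1   26. ]
block top [ 458.4 -302.4   26. ]
block top [ 448.3 -120.8   26. ]
```

Emit:
carry_out:
  moves: "70 12.52 -4.59 2.74 0 0 2.5;70 12.52 -4.59 2.74 0 0 2.5;70 12.52 -4.59 2.74 0 0 2.5;70 12.52 -4.59 2.74 0 0 2.5;70 12.52 -4.59 2.74 0 0 2.5;70 12.52 -4.59 2.74 0 0 2.5;70 12.52 -4.59 2.74 0 0 2.5;70 12.52 -4.59 2.74 0 0 2.5;70 12.52 -4.59 2.74 0 0 2.5;70 12.52 -4.59 2.74 0 0 2.5;70 12.52 -4.59 2.74 0 0 2.5;70 12.52 -4.59 2.74 0 0 2.5"
  squeeze: 50

```text
time: 1.3
tool_pos: [493.0, -260.2, 160.4]
tool_rot: [[0.996, 0.085, 0.0], [0.085, -0.996, -0.0], [0.0, 0.0, -1.0]]
contact_force: [0.0, -0.1, -0.8]
gripper_width: 69.7
```

```bash
python3 - <<'E'
from h import *
s=read_state();print(s['time'],s['tool_pos'],s['tool_rot'],s['gripper_width'])
p,d=snap('scene','s1');cv2.imwrite('pics/s1c.png',cv2.resize(p[100:280,140:330],None,fx=4,fy=4,interpolation=2)[:600])
p,d=snap('top','t1');cv2.imwrite('pics/t1c.png',cv2.resize(p[140:260,340:490],None,fx=5,fy=5,interpolation=2))
E
```

```text
1.3 [ 493.03047804 -260.22075699  160.38354366] [[ 9.96351819e-01  8.53407732e-02  7.31379634e-05]
 [ 8.53407901e-02 -9.96351783e-01 -2.72008159e-04]
 [ 4.96577537e-05  2.77257475e-04 -9.99999960e-01]] 69.73963148585506
```

View pics/s1c.png

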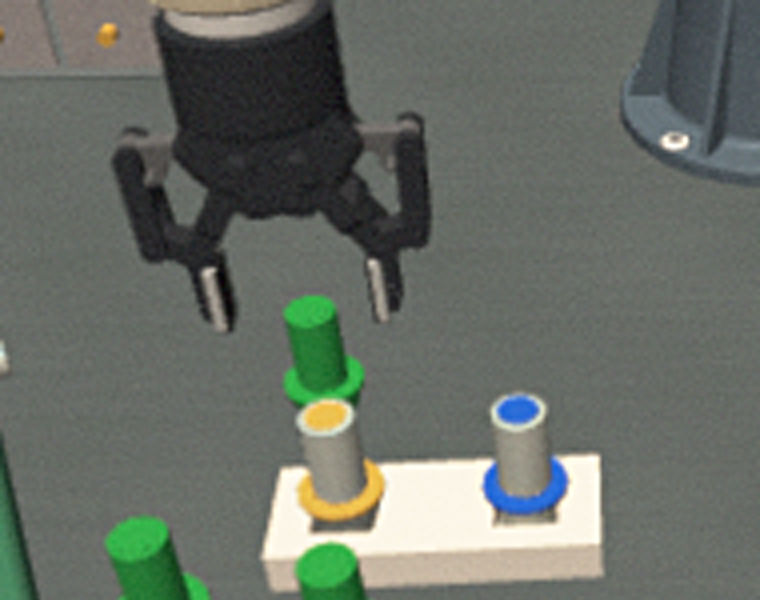

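View pics/t1c.png

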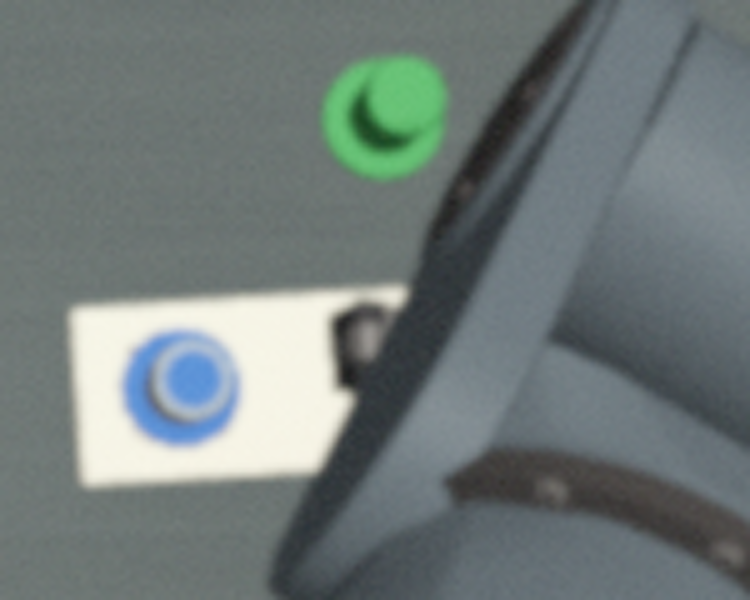

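```bash
python3 - <<'E'
from h import *
np.set_printoptions(precision=1,suppress=True)
for z in (149,155,160):
  for p in ((225,330),(383,319)): print(z,at_z('scene',(p[0]+.5)/4-.5+140,(p[1]+.5)/4-.5+100,z))
E
```

```text
149 [ 491.6 -302.5  149. ]
149 [ 483.4 -224.6  149. ]
155 [ 499.5 -299.5  155. ]
155 [ 491.4 -222.6  155. ]
160 [ 506.  -296.9  160. ]
160 [ 498.  -220.9  160. ]
```

Emit:
carry_out:
  moves: "70 0 0 1 0 0 0;70 0 0 2 0 0 0;70 0 0 2.6 0 0 0;70 0 0 3.0 0 0 0;70 0 0 3.17 0 0 0;70 0 0 3.17 0 0 0;60 0 0 3.17 0 0 0;45 0 0 3.17 0 0 0;40 0 0 3.17 0 0 0"

```text
time: 2.3
tool_pos: [494.2, -259.3, 65.6]
tool_rot: [[0.996, 0.087, 0.001], [0.087, -0.996, -0.001], [0.001, 0.001, -1.0]]
contact_force: [0.3, -0.4, -0.5]
gripper_width: 40.3
```

```bash
python3 - <<'E'
from h import *
p,d=snap('scene','s2');cv2.imwrite('pics/s2c.png',cv2.resize(p[130:280,150:320],None,fx=4,fy=4,interpolation=2))
E
```

```text
(no output)
```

View pics/s2c.png

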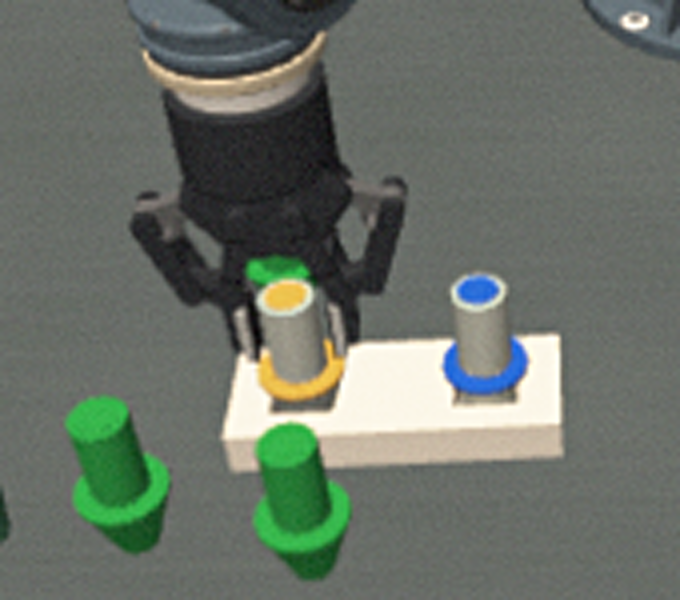

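```bash
python3 - <<'E'
from h import *
np.set_printoptions(precision=1,suppress=True)
for z in (54,57):
  for p in ((247,355),(340,353)): print(z,at_z('scene',(p[0]+.5)/4-.5+150,(p[1]+.5)/4-.5+130,z))
for n,x in(('tips near',494.2+11),):
  for dy in(-20,20):
    for z in (54.6,92):
      u,v=proj('scene',(x,-259.3+dy,z));print((u-150)*4,(v-130)*4)
E
python3 - <<'E'
import cv2
p=cv2.imread('pics/s2.png');cv2.imwrite('pics/s2d.png',cv2.resize(p[190:240,200:250],None,fx=12,fy=12,interpolation=2))
E
```

```text
54 [ 496.1 -287.5   54. ]
54 [ 494.8 -237.4   54. ]
57 [ 499.3 -286.3   57. ]
57 [ 498.1 -236.5   57. ]
257.1886157711101 364.35082041940643
244.6127263694152 311.84286660012503
331.93261181685034 363.98072680908297
321.73116150217743 311.41653807036755
```

View pics/s2d.png

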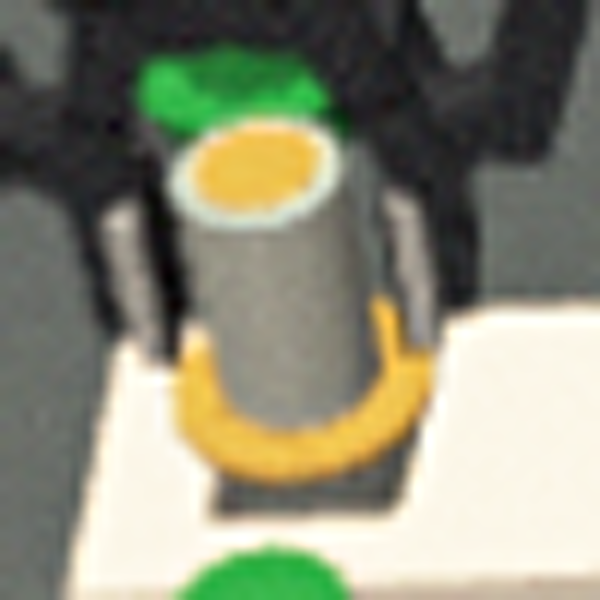

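Emit:
carry_out:
  moves: "40 0.04 -0.03 0 0 0 0;36 0.04 -0.03 0 0 0 0;33 0.04 -0.03 0 0 0 0;29 0.04 -0.03 0 0 0 0;26 0.04 -0.03 0 0 0 0;24 0.04 -0.03 0 0 0 0;24 0.04 -0.03 0 0 0 0;24 0.04 -0.03 0 0 0 0"
  squeeze: 50

```text
time: 3.15
tool_pos: [495.5, -259.1, 65.4]
tool_rot: [[0.996, 0.087, 0.002], [0.087, -0.996, -0.002], [0.001, 0.002, -1.0]]
contact_force: [-0.5, -6.0, 1.7]
gripper_width: 29.3
```

Emit:
carry_out:
  moves: "24 0 0 -0.1 0 0 0;24 0 0 -0.3 0 0 0;24 0 0 -0.6 0 0 0;24 0 0 -1.0 0 0 0;24 0 0 -1.6 0 0 0;24 0 0 -2.4 0 0 0;24 0 0 -3.2 0 0 0;24 0 0 -3.8 0 0 0;24 0 0 -4.17 0 0 0;24 0 0 -4.17 0 0 0"

```text
time: 4.15
tool_pos: [495.5, -258.3, 191.8]
tool_rot: [[0.996, 0.087, 0.002], [0.087, -0.996, -0.001], [0.002, 0.002, -1.0]]
contact_force: [-0.2, 0.0, -3.6]
gripper_width: 28.8
```

```bash
python3 - <<'E'
from h import *
p,d=snap('scene','s3');cv2.imwrite('pics/s3c.png',cv2.resize(p[90:250,150:320],None,fx=4,fy=4,interpolation=2)[:600])
E
```

```text
(no output)
```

View pics/s3c.png

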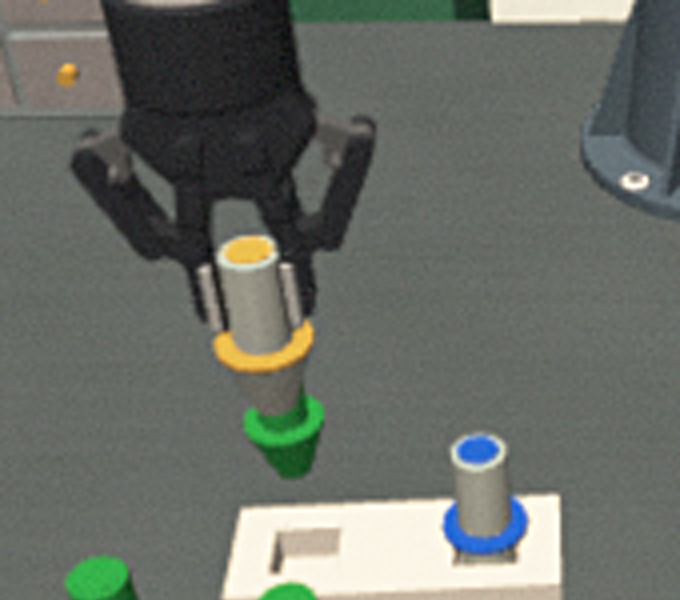

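Emit:
carry_out:
  moves: "24 0.09 -0.31 0 0 0 0;24 0.28 -0.93 0 0 0 0;24 0.62 -2.0 0 0 0 0;24 1.04 -3.39 0 0 0 0;24 1.5 -4.9 0 0 0 0;24 1.97 -6.4 0 0 0 0;24 2.43 -7.9 0 0 0 0;24 2.89 -9.4 0 0 0 0;24 3.35 -10.9 0 0 0 0;24 3.78 -12.3 0 0 0 0;24 4.15 -13.5 0 0 0 0;24 4.43 -14.4 0 0 0 0;24 4.63 -15.05 0 0 0 0;24 4.72 -15.35 0 0 0 0;24 4.74 -15.42 0 0 0 0;24 4.74 -15.42 0 0 0 0;24 4.74 -15.42 0 0 0 0;24 4.74 -15.42 0 0 0 0"

```text
time: 6.0
tool_pos: [596.5, 214.2, 190.2]
tool_rot: [[0.996, 0.086, -0.0], [0.086, -0.996, -0.0], [-0.0, 0.0, -1.0]]
contact_force: [0.0, 0.5, -2.5]
gripper_width: 29.3
```

```bash
python3 - <<'E'
from h import *
np.set_printoptions(precision=1,suppress=True)
p,d=snap('scene','s4');cv2.imwrite('pics/s4c.png',cv2.resize(p[130:300,390:540],None,fx=5,fy=5,interpolation=2)[250:])
cv2.imwrite('pics/s4f.png',p)
p,d=snap('top','t4');cv2.imwrite('pics/t4c.png',cv2.resize(p[120:210,150:240],None,fx=6,fy=6,interpolation=2))
q=at_z('scene',248.5/4-.5+62*0+150,251.5/4-.5+90,221.4);print(q)
E
```

```text
[ 495.7 -257.3  221.4]
```

View pics/s4f.png

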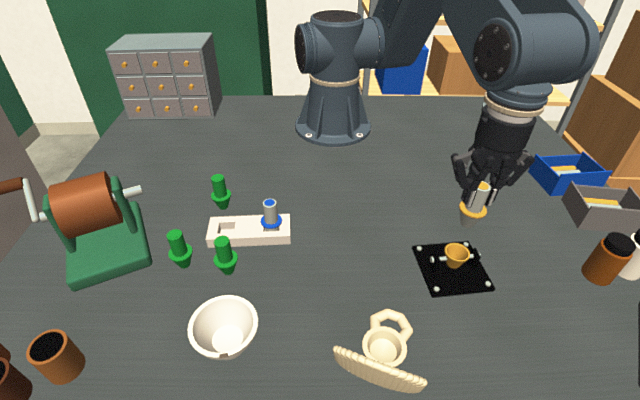

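View pics/t4c.png

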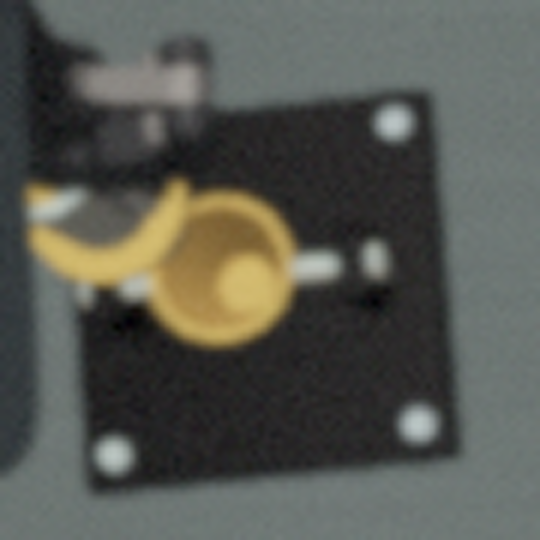

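```bash
python3 - <<'E'
from h import *
p=cv2.imread('pics/t4.png');f=6
def draw(im,n,x,y,z,r,x0,y0,f,col):
    a=np.linspace(0,2*np.pi,60)
    q=np.array([proj(n,(x+r*np.cos(t),y+r*np.sin(t),z)) for t in a]);q=((q-[x0,y0]+.5)*f-.5)
    cv2.polylines(im,[np.round(q).astype(int)],True,col,1)
im=cv2.resize(p[120:210,130:220],None,fx=6,fy=6,interpolation=2)
X,Y=596.5,214.2
draw(im,'top',X,Y,169.8,24,130,120,6,(0,0,255));draw(im,'top',594.3,215.5,53,24,130,120,6,(255,0,0))
s=cv2.imread('pics/s4.png');im2=cv2.resize(s[170:280,420:520],None,fx=5,fy=5,interpolation=2)
draw(im2,'scene',X,Y,169.8,24,420,170,5,(0,0,255));draw(im2,'scene',X,Y,219.8,15,420,170,5,(0,0,255));draw(im2,'scene',594.3,215.5,53,24,420,170,5,(255,0,0))
draw(im2,'scene',X,Y,129.8,11,420,170,5,(0,255,0))
o=np.zeros((550,1040,3),np.uint8);o[:540,:540]=im;o[:,540:]=im2;cv2.imwrite('pics/o4.png',cv2.resize(o,(800,423)))
E
```

```text
(no output)
```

View pics/o4.png

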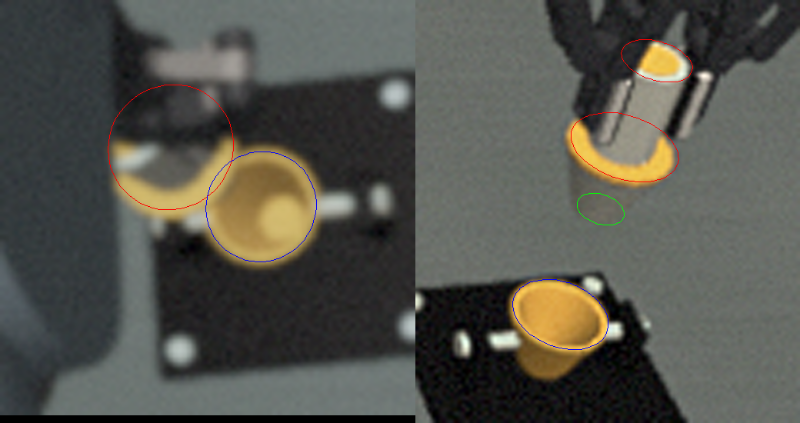

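Emit:
carry_out:
  moves: "24 0 -0.03 0.3 0 0 0;24 0 -0.03 0.9 0 0 0;24 0 -0.03 1.5 0 0 0;24 0 -0.03 2.0 0 0 0;24 0 -0.03 2.3 0 0 0;24 0 -0.03 2.4 0 0 0;24 0 -0.03 2.5 0 0 0;24 0 -0.03 2.6 0 0 0;24 0 -0.03 2.7 0 0 0;24 0 -0.03 2.8 0 0 0;24 0 -0.03 2.9 0 0 0;24 0 -0.03 3.0 0 0 0;24 0 -0.03 3.1 0 0 0;24 0 -0.03 3.1 0 0 0;24 0 -0.03 3.1 0 0 0"

```text
time: 7.6
tool_pos: [596.4, 216.0, 97.1]
tool_rot: [[0.996, 0.087, -0.0], [0.087, -0.996, -0.0], [-0.0, 0.0, -1.0]]
contact_force: [0.2, 0.1, -2.5]
gripper_width: 29.2
```

```bash
python3 - <<'E'
from h import *
s=read_state();print(s['contact_force'],s['torque'])
p,d=snap('scene','s5');cv2.imwrite('pics/s5c.png',cv2.resize(p[170:300,400:530],None,fx=4.6,fy=4.6,interpolation=2))
p,d=snap('top','t5');cv2.imwrite('pics/t5c.png',cv2.resize(p[120:210,150:240],None,fx=6,fy=6,interpolation=2))
E
```

```text
[ 0.18031606  0.1209876  -2.48781246] [-0.00721644  0.02742146  0.00536458]
```

View pics/s5c.png

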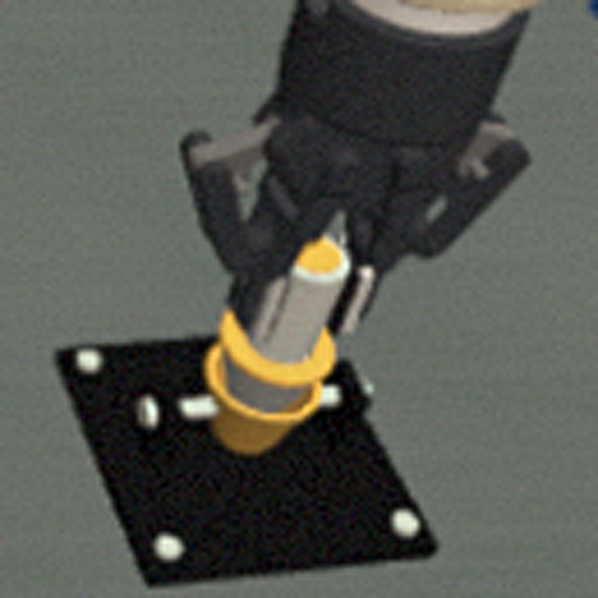

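View pics/t5c.png

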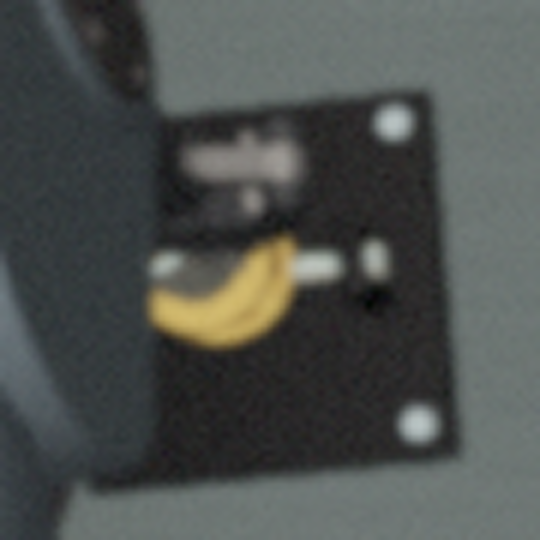

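The cone is well inside the cup with no contact force. I'll continue down slowly.

Emit:
carry_out:
  moves: "24 0 0 0.05 0 0 0;24 0 0 0.1 0 0 0;24 0 0 0.15 0 0 0;24 0 0 0.2 0 0 0;24 0 0 0.25 0 0 0;24 0 0 0.3 0 0 0;24 0 0 0.33 0 0 0;24 0 0 0.36 0 0 0;24 0 0 0.36 0 0 0"

```text
time: 8.6
tool_pos: [596.9, 216.1, 86.8]
tool_rot: [[0.996, 0.087, 0.001], [0.087, -0.996, 0.0], [0.001, -0.0, -1.0]]
contact_force: [1.8, -0.6, 1.4]
gripper_width: 29.2
```

Emit:
carry_out:
  moves: "24 0.02 0 0.02 0 0 0;24 0.03 0 0.04 0 0 0;24 0.03 0 0.06 0 0 0;24 0.03 0 0.08 0 0 0;24 0.03 0 0.08 0 0 0"

```text
time: 9.1
tool_pos: [598.0, 216.1, 85.9]
tool_rot: [[0.996, 0.087, 0.002], [0.087, -0.996, 0.0], [0.002, -0.0, -1.0]]
contact_force: [-3.4, -3.2, 17.9]
gripper_width: 29.4
```

```bash
python3 - <<'E'
from h import *
s=read_state();print(s['contact_force'],s['torque'])
p,d=snap('scene','s6');cv2.imwrite('pics/s6c.png',cv2.resize(p[170:300,400:530],None,fx=4.6,fy=4.6,interpolation=2))
E
```

```text
[-3.44813218 -3.15699605 17.91040343] [-0.36385905  0.78218357 -0.01336215]
```

View pics/s6c.png

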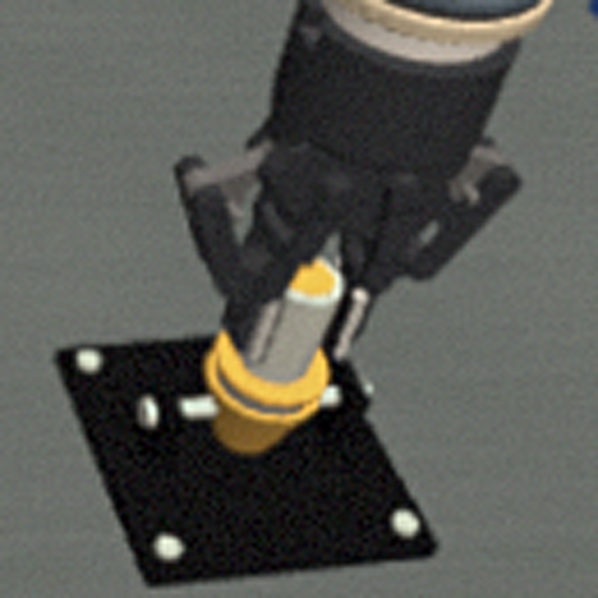

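Emit:
carry_out:
  moves: "24 -0.01 0.01 -0.03 0 0 0;24 -0.02 0.02 -0.05 0 0 0;24 -0.02 0.03 -0.05 0 0 0;24 -0.02 0.03 -0.05 0 0 0"

```text
time: 9.55
tool_pos: [597.3, 215.8, 86.1]
tool_rot: [[0.996, 0.087, 0.002], [0.087, -0.996, 0.001], [0.002, -0.001, -1.0]]
contact_force: [0.4, 3.2, 6.8]
gripper_width: 29.0
```

Emit:
carry_out:
  moves: "24 0 -0.015 0 0 0 0;24 0 -0.015 0.03 0 0 0;24 0 -0.015 0.06 0 0 0;24 0 -0.015 0.09 0 0 0;24 0 -0.015 0.09 0 0 0"

```text
time: 10.05
tool_pos: [598.0, 215.6, 85.5]
tool_rot: [[0.996, 0.087, 0.003], [0.087, -0.996, 0.0], [0.003, -0.0, -1.0]]
contact_force: [-3.2, -3.2, 25.7]
gripper_width: 28.9
```

Emit:
carry_out:
  moves: "24 0 0 -0.03 0 0 0.5;24 0 0 -0.03 0 0 1;24 0 0 -0.03 0 0 0.3;24 0 0 -0.03 0 0 -0.5;24 0 0 -0.03 0 0 -1;24 0 0 -0.03 0 0 -0.4;24 0 0 -0.03 0 0 0;24 0 0 -0.03 0 0 0"

```text
time: 10.85
tool_pos: [597.8, 215.5, 85.4]
tool_rot: [[0.996, 0.086, 0.003], [0.086, -0.996, -0.0], [0.003, 0.0, -1.0]]
contact_force: [-0.6, -2.4, 15.3]
gripper_width: 29.3
```

```bash
python3 - <<'E'
from h import *
s=read_state();print(s['contact_force'],s['torque'])
p,d=snap('scene','s7');cv2.imwrite('pics/s7c.png',cv2.resize(p[210:280,430:500],None,fx=8.5,fy=8.5,interpolation=2))
E
```

```text
[-0.61996818 -2.37195368 15.32895912] [-0.22688311  0.22195634  0.35957704]
```

View pics/s7c.png

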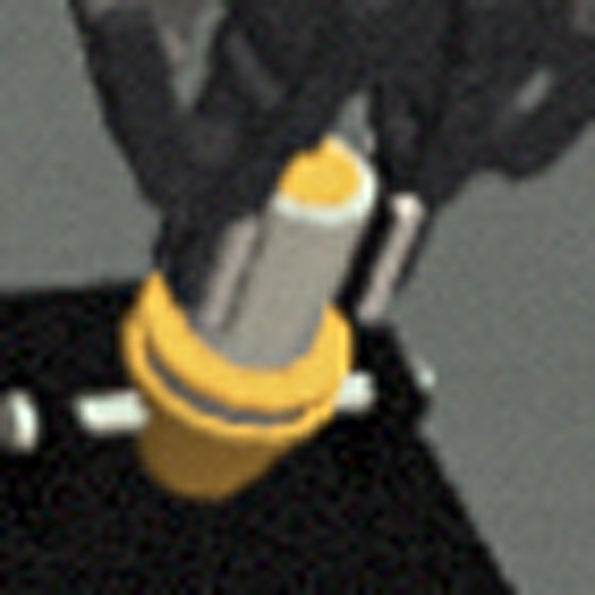

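Emit:
carry_out:
  moves: "24 0 0.01 0 0 0 0.5;24 0 0.01 0 0 0 1;24 0 0.01 0 0 0 0.3;24 0 0.01 0 0 0 -0.5;24 0 0.01 0 0 0 -1;24 0 0.01 0 0 0 -0.4;24 0 0.01 0 0 0 0;24 0 0.01 -0.02 0 0 0"
  squeeze: 20

```text
time: 11.7
tool_pos: [597.6, 215.4, 85.5]
tool_rot: [[0.996, 0.086, 0.002], [0.086, -0.996, 0.0], [0.002, -0.0, -1.0]]
contact_force: [1.5, -0.4, 6.7]
gripper_width: 29.2
```

Emit:
carry_out:
  moves: "32 0 0 0 0 0 0;36 0 0 0 0 0 0;45 0 0 0 0 0 0;55 0 0 0 0 0 0;55 0 0 -0.5 0 0 0;55 0 0 -1.5 0 0 0;55 0 0 -2.3 0 0 0;55 0 0 -2.5 0 0 0;55 0 0 -2.5 0 0 0"

```text
time: 12.6
tool_pos: [597.1, 215.4, 160.4]
tool_rot: [[0.996, 0.087, 0.002], [0.087, -0.996, 0.001], [0.002, -0.0, -1.0]]
contact_force: [-0.2, 0.2, 1.1]
gripper_width: 55.2
```

```bash
python3 - <<'E'
from h import *
s=read_state();print(s['contact_force'],s['torque'])
p,d=snap('scene','s8');cv2.imwrite('pics/s8c.png',cv2.resize(p[190:280,420:510],None,fx=6.6,fy=6.6,interpolation=2))
def draw(im,n,x,y,z,r,x0,y0,f,col):
    a=np.linspace(0,2*np.pi,60)
    q=np.array([proj(n,(x+r*np.cos(t),y+r*np.sin(t),z)) for t in a]);q=((q-[x0,y0]+.5)*f-.5)
    cv2.polylines(im,[np.round(q).astype(int)],True,col,1)
im=cv2.resize(p[190:280,420:510],None,fx=6.6,fy=6.6,interpolation=2)
for z,r in((53,24),(64,24),(60,24),(114,15)): draw(im,'scene',595.6,214.8,z,r,420,190,6.6,(0,0,255))
cv2.imwrite('pics/s8d.png',im)
E
```

```text
[-0.19374121  0.16186958  1.10381038] [ 0.0077812  -0.02136236  0.00096323]
```

View pics/s8c.png

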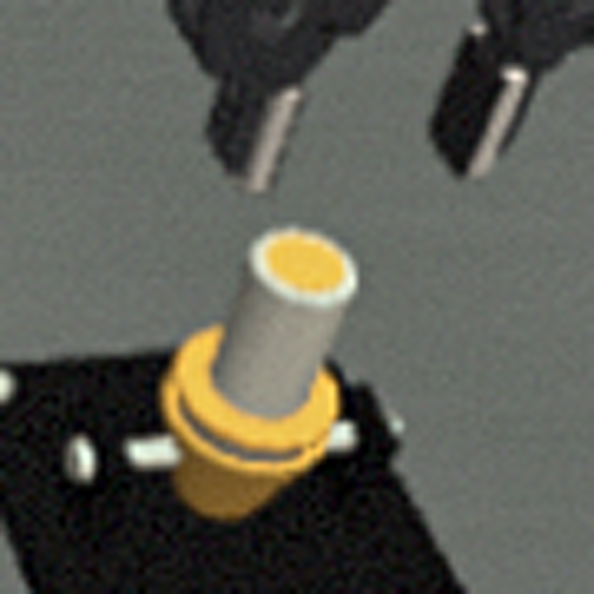

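View pics/s8d.png

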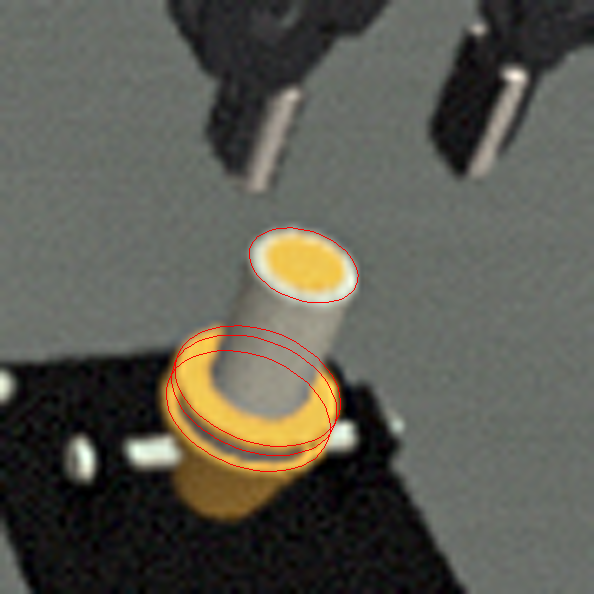

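Emit:
carry_out:
  moves: "20 0 0 0 0 0 0;0 0 0 0 0 0 0;0 0 0 0 0 0 0;0 0 0 0.3 0 0 0;0 0 0 0.7 0 0 0;0 0 0 0.95 0 0 0;0 0 0 1.02 0 0 0;0 0 0 1.06 0 0 0;0 0 0 1.10 0 0 0;0 0 0 1.10 0 0 0"
  squeeze: 40

```text
time: 13.65
tool_pos: [596.9, 215.3, 126.4]
tool_rot: [[0.996, 0.087, 0.0], [0.087, -0.996, 0.0], [0.0, -0.0, -1.0]]
contact_force: [-0.2, -0.0, -0.1]
gripper_width: 0.2
```

Emit:
carry_out:
  moves: "0 0 0 0.02 0 0 0;0 0 0 0.04 0 0 0;0 0 0 0.05 0 0 0;0 0 0 0.06 0 0 0;0 0 0 0.06 0 0 0"

```text
time: 14.15
tool_pos: [597.1, 215.3, 124.9]
tool_rot: [[0.996, 0.087, 0.001], [0.087, -0.996, 0.0], [0.001, -0.0, -1.0]]
contact_force: [-0.3, -0.6, 5.1]
gripper_width: 0.2
```

Emit:
carry_out:
  moves: "0 0 0 0.02 0 0 0;0 0 0 0.04 0 0 0;0 0 0 0.05 0 0 0;0 0 0 0.05 0 0 0"

```text
time: 14.55
tool_pos: [598.0, 215.5, 124.8]
tool_rot: [[0.996, 0.087, 0.004], [0.087, -0.996, 0.001], [0.004, -0.001, -1.0]]
contact_force: [0.2, 0.2, 13.9]
gripper_width: -0.1
```

Emit:
carry_out:
  moves: "0 0 0 -0.2 0 0 0;0 0 0 -0.7 0 0 0;30 0 0 -1.15 0 0 0;55 0 0 -1.15 0 0 0;55 0 0 -1.15 0 0 0;55 0 0 -0.6 0 0 0;55 0 0 0.2 0 0 0;55 0 0 0.9 0 0 0;55 0 0 1.2 0 0 0;55 0 0 1.27 0 0 0;45 0 0 1.27 0 0 0;36 0 0 1.27 0 0 0;33 0 0 1.27 0 0 0"
  squeeze: 20

```text
time: 15.85
tool_pos: [597.2, 215.4, 85.7]
tool_rot: [[0.996, 0.087, 0.001], [0.087, -0.996, 0.0], [0.001, -0.0, -1.0]]
contact_force: [-0.5, 0.1, 0.5]
gripper_width: 32.9
```

Emit:
carry_out:
  moves: "30 0 0 0 0 0 0;28 0 0 0 0 0 0;26 0 0 0 0 0 0;24 0 0 0 0 0 0;24 0 0 0 0 0 0"
  squeeze: 40

```text
time: 16.35
tool_pos: [597.2, 215.1, 85.7]
tool_rot: [[0.996, 0.087, 0.001], [0.087, -0.996, -0.0], [0.001, 0.0, -1.0]]
contact_force: [0.3, -2.2, 6.5]
gripper_width: 29.0
```

Emit:
carry_out:
  moves: "24 0.036 0 0 0 -0.21 0;24 0.072 0 0.002 0 -0.417 0;24 0.108 0 0.003 0 -0.625 0;24 0.144 0 0.006 0 -0.833 0;24 0.18 0 0.01 0 -1.04 0;24 0.216 0 0.014 0 -1.25 0;24 0.252 0 0.019 0 -1.46 0;24 0.29 0 0.025 0 -1.667 0;24 0.29 0 0.025 0 -1.667 0;24 0.29 0 0.025 0 -1.667 0;24 0.29 0 0.025 0 -1.667 0"

```text
time: 17.45
tool_pos: [605.7, 215.9, 84.7]
tool_rot: [[0.981, 0.087, -0.173], [0.086, -0.996, -0.015], [-0.173, 0.0, -0.985]]
contact_force: [-1.8, -2.4, 5.7]
gripper_width: 29.5
```

```bash
python3 - <<'E'
from h import *
s=read_state();print(s['contact_force'],s['torque'])
p,d=snap('scene','s9');cv2.imwrite('pics/s9c.png',cv2.resize(p[190:280,420:510],None,fx=6.6,fy=6.6,interpolation=2))
E
```

```text
[-1.76938156 -2.36612278  5.7284216 ] [-0.52125061  0.17422183  0.13499839]
```

View pics/s9c.png

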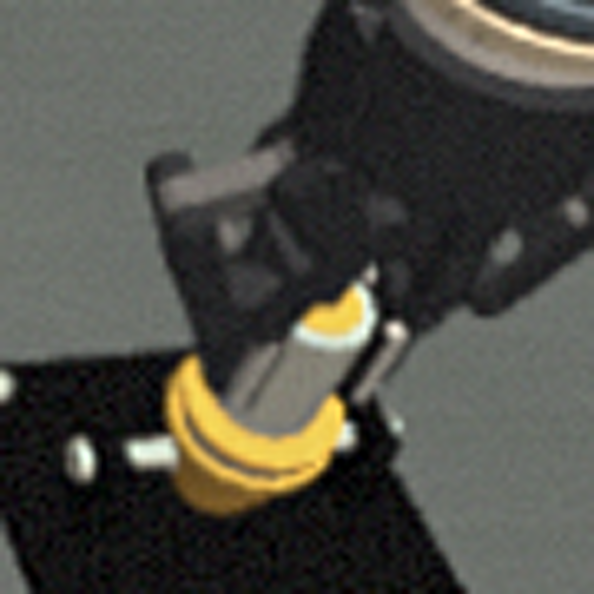

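Emit:
carry_out:
  moves: "24 -0.036 0 0 0 0.21 0;24 -0.072 0 0.002 0 0.417 0;24 -0.108 0 0.003 0 0.625 0;24 -0.144 0 0.006 0 0.833 0;24 -0.18 0 0.01 0 1.04 0;24 -0.216 0 0.014 0 1.25 0;24 -0.252 0 0.019 0 1.46 0;24 -0.29 0 0.025 0 1.667 0;24 -0.29 0 0.025 0 1.667 0;24 -0.29 0 0.025 0 1.667 0;24 -0.29 0 0.025 0 1.667 0"

```text
time: 18.6
tool_pos: [597.3, 215.2, 85.7]
tool_rot: [[0.996, 0.087, 0.001], [0.087, -0.996, -0.0], [0.001, 0.0, -1.0]]
contact_force: [-0.6, -2.9, 7.3]
gripper_width: 29.1
```

```bash
python3 - <<'E'
from h import *
s=read_state();print(s['contact_force'],s['torque'])
p,d=snap('scene','s10');cv2.imwrite('pics/s10c.png',cv2.resize(p[190:280,420:510],None,fx=6.6,fy=6.6,interpolation=2))
E
```

```text
[-0.58872874 -2.90722747  7.34882916] [-0.58643686  0.20520955 -0.01795793]
```

View pics/s10c.png

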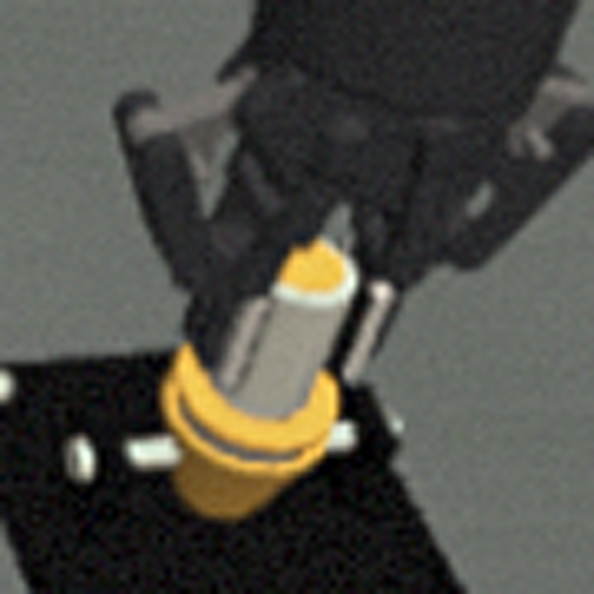

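Upright again. Now I let go and retreat.

Emit:
carry_out:
  moves: "31 0 0 0 0 0 0;36 0 0 0 0 0 0;45 0 0 0 0 0 0;55 0 0 0 0 0 0;60 0 0 0 0 0 0;60 0 0 -0.5 0 0 0;60 0 0 -1.5 0 0 0;60 0 0 -2.8 0 0 0;60 0 0 -4 0 0 0;60 0 0 -4.5 0 0 0;60 -2 0 -4.5 0 0 0;60 -4 0 -4.5 0 0 0;60 -5 0 -4.5 0 0 0;60 -5 0 -4.5 0 0 0"

```text
time: 20.05
tool_pos: [441.4, 201.4, 219.0]
tool_rot: [[0.996, 0.088, -0.005], [0.088, -0.996, -0.002], [-0.005, 0.001, -1.0]]
contact_force: [0.5, 0.2, 0.0]
gripper_width: 60.0
```

```bash
python3 - <<'E'
from h import *
def draw(im,n,x,y,z,r,x0,y0,f,col):
    a=np.linspace(0,2*np.pi,60)
    q=np.array([proj(n,(x+r*np.cos(t),y+r*np.sin(t),z)) for t in a]);q=((q-[x0,y0]+.5)*f-.5)
    cv2.polylines(im,[np.round(q).astype(int)],True,col,1)
p,d=snap('scene','s11');pt,d=snap('top','t11')
im=cv2.resize(p[190:280,420:510],None,fx=6,fy=6,interpolation=2)
for z,r in((53,24),(64,24),(114,15)): draw(im,'scene',595.6,214.8,z,r,420,190,6,(0,0,255))
im2=cv2.resize(pt[120:210,150:240],None,fx=6,fy=6,interpolation=2)
for z,r in((64,24),(114,15)): draw(im2,'top',594.3,215.5,z,r,150,120,6,(0,0,255))
cv2.imwrite('pics/o11.png',cv2.resize(np.hstack([im,im2]),(800,400)))
cv2.imwrite('pics/f11.png',p)
E
```

```text
(no output)
```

View pics/o11.png

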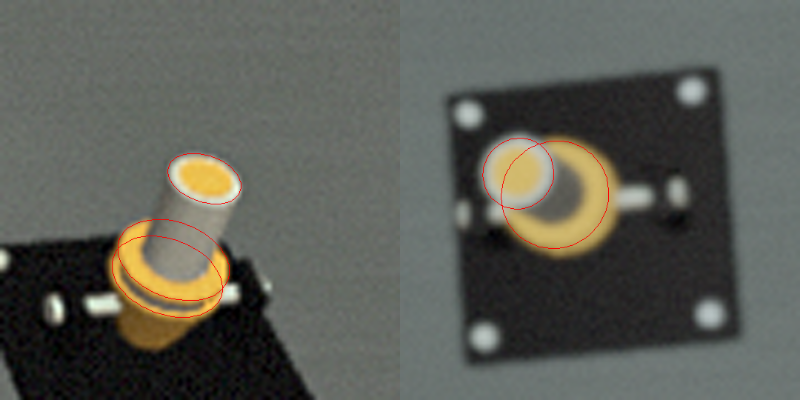

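View pics/f11.png

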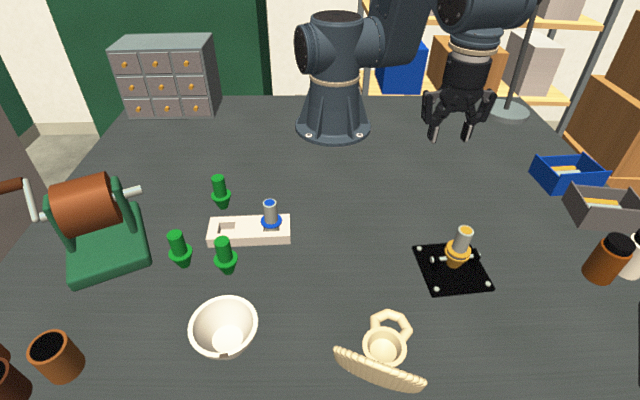

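```bash
python3 - <<'E'
from h import *
a=cv2.imread('pics/s8.png')[215:280,425:500].astype(int);b=cv2.imread('pics/s11.png')[215:280,425:500].astype(int)
sh,r=cv2.phaseCorrelate(a.mean(2).astype(np.float32),b.mean(2).astype(np.float32));print(sh,r,abs(a-b).mean())
print(manip.close_job())
E
```

```text
(0.5468593482865174, 0.029222053536869907) 0.9445631984428123 5.1662905982905984
the job is handed in; nothing more can be done
None
```

The brass-collared blank is seated in the brass cup, upright and released, and the job was handed in at about 20 s. I was given no verdict.

- **Seating:** On the first insertion the tool stopped about 1.5 mm above the height I expected. Twisting it gently under light pressure brought it down a little. I then opened the jaws, pressed on top of the blank with the closed fingertips and regripped it. So I let go of the seated blank once before the rock, as well as at the end. During that press the fingertips met the blank at the height expected for fully home (top at about 114 mm), and 14 N pushed it no lower.
- **Rocking:** With the blank gripped, I turned it and the cup 10 degrees about the hinge towards +x. The tool read 10 degrees and the picture showed the cup tilted. The gripper brought it back upright, so I did not see the spring swing it back by itself. After I let go, it stayed upright.
- **Final pictures:** The disc and collar lie where the seated, upright model puts them, and no force is on the tool. The blue-collared blank still stands in its hole, and the green look-alikes were left alone.
- **Disagreement:** Comparing the pictures taken before the rock and after the final release gave a sideways shift of about 0.5 pixel, roughly 1 mm. I did not find out why. The two cameras also differed by 2–5 mm in x throughout.

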